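Match the heater zone selector, then switch the heat on

TASK

The left selector of the heater control box is already set; bring the right selector to the same setting by pushing its pointer handle round clockwise with a fingertip, click by click, until it has clicked into the position where both pointers are parallel. Only then press the round heat push button fully in and let it come back out. Do not pinch the handle, do not touch the left selector, and leave the jar, weight, dish and die where they stand.

Things in the scene. Friction and masses are not known exactly. Their poses are not given: they have to be found in the camera images.
- console: Heater control box, fixed: white, 260 mm deep (x), 340 wide (y). Origin: centre of its underside; x away from the operator, y to the left. The top panel slopes 10 degrees down to the operator: 50 mm high at x = -130 mm, 87 at +80, then a level ledge at 87 to +130. Between the selectors: the push button and, 64 mm up the slope, a lamp (9 mm proud). Displays and rocker (7 mm proud) lie rearmost
- right_selector (a joint): Right selector's angle, rad: 0 = off, pointer to the operator's left (console +y); grows clockwise from above; pi/2 = away, up the slope; pi = right. Clicks into rest every 30 degrees (0, 0.524, 1.047 .. 3.142, each with a tick), end stops just beyond. Starts at off or the first step. About 4 to 6 N at 30 mm takes it over a click; past half-way it snaps on to the next position and stays
- left_selector (a joint): Angle of the left selector, same scale. It starts at the third, fourth or fifth step (about 1.571, 2.094 or 2.618): this is the setting to match
- right_hub (a point): Point on the right selector's axis, on the face of its square dial plate (104 mm). Does not turn: x points up the slope away from the operator, y to the left, z out of the panel along the axis. The button's axis is 95 mm from it in +y and 22 mm in -x
- left_hub (a point): The same point of the left selector, 190 mm from right_hub along its +y
- right_pointer (a point): Point in the right handle, 30 mm from the axis towards its pointed end, 21 mm above the dial plate; its x points along the pointer and turns with it. Handle: black bar 11 mm wide, standing 8 to 34 mm above the plate on a round skirt 48 mm across, 8 mm high; it reaches 38 mm from the axis at the pointed end (tapered over the last 10 mm, white line on top), 20 mm at the blunt tail
- left_pointer (a point): The same point of the left selector's handle
- right_push_side: The half of the right handle whose flank is pushed to turn it clockwise: the anticlockwise side of the bar (towards the operator at off). Origin on the axis, on the dial plate; x along the pointer. Pressing this and right_lead_side together by more than 1.5 N each counts as a pinch
- right_lead_side: The other half of the right handle, the clockwise side of the bar
- left_handle: The handle of the left selector; not to be touched
- heat_button (a joint): Travel of the heat push button, m: 0 = out, 0.006 = fully in; spring return, about 5 N to press fully
- heat_button_top (a point): Centre of the push button's black face, 26 mm in diameter, 22 mm above the panel when out, in a steel collar 42 mm in diameter and 12 mm high. Its z points out of the panel, against the pressing direction
- jar_mid (a point): Bystander: closed glass sample jar, 60 mm in diameter, 85 mm high, beside the console to its left; point at half its height
- weight_mid (a point): Bystander: steel plastometer weight, 64 mm in diameter, 72 mm high with a small knob on top, beside the console to its right; point at half its height
- dish_mid (a point): Bystander: shallow aluminium sample dish, 70 mm in diameter, 18 mm high, between the robot and the console; point at half its height
- die_mid (a point): Bystander: brass die, a cylinder 26 mm in diameter and 32 mm high, standing on the console's rear ledge; point at half its height

How it is judged (in metres and radians):
On the way, in this order (a step that is already met when the one before it is completed fails the run):
1. the right selector has clicked into the left one's position and rests there (angle between the x axis of right_pointer and the x axis of left_pointer, either way round below 0.12 rad and velocity of joint right_selector between -0.3 and 0.3 rad/s), for 0.3 s.
2. the heat button is fully in, with the selectors matched (value of joint heat_button above 0.0047 m and angle between the x axis of right_pointer and the x axis of left_pointer, either way round below 0.12 rad), for 0.05 s.
At the end, for the whole second after the job is handed in: The right pointer rests in its click position parallel to the left one (within 0.12 rad, about a quarter of a click), the heat button has been pressed after that and is out again (less than 1.2 mm in), and jar, weight, dish and die are within 20 mm of where they stood (angle between the x axis of right_pointer and the x axis of left_pointer, either way round below 0.12 rad and value of joint heat_button below 0.0012 m and value of joint right_selector between 1.3 and 2.9 rad and velocity of joint right_selector between -0.1 and 0.1 rad/s and distance of each of jar_mid, weight_mid, dish_mid, die_mid from where it was at the start of the episode below 0.02 m); the robot touches nothing.
It fails at once if the right handle is pinched: both its flanks pressed by the fingers at once (contact force between the fingers and right_push_side above 1.5 N and contact force between the fingers and right_lead_side above 1.5 N).
It fails at once if the left selector is touched or turned (contact force between any of the fingers, the arm and left_handle above 1 N or distance of left_pointer from where it was at the start of the episode above 0.012 m).
It fails at once if the heat button is pressed before the settings match (value of joint heat_button above 0.003 m and angle between the x axis of right_pointer and the x axis of left_pointer, either way round above 0.2 rad).
It fails at once if jar, weight, dish or die is shoved away, lifted or carried (distance of any of jar_mid, weight_mid, dish_mid, die_mid from where it was at the start of the episode above 0.02 m).
It also fails if it takes over 64 s, if anything falls off the work surface, if the arm or the gripper's body presses on something with over 40 N, if the wrist force passes 120 N, or if a joint passes its speed limit or range.

ROBOT

A 6-joint arm with a two-finger parallel gripper is mounted at the origin on the work surface. World frame = base frame: x ahead of the robot, y to its left, z up, the work surface at z = 0. Lengths are in m, angles in degrees, forces in N, time in s.
With the tool pointing down it reaches from about 0.325 to 0.775 m from the base axis. Payload 5.5 kg.
Tool frame: the origin (TCP) lies at the centre of the arm's flange, where the gripper is bolted on; the fingertips stand 173 mm ahead of it and the grasp point (between the pads) lies 155 mm ahead of it; z points along the fingers, x is the direction in which the jaws open and shut, and the axes are right-handed (so a half turn about z gives the same grasp; the last joint's range is limited). The gripper opens to 85 mm and grips with 20 to 120 N. Pads are 22 mm wide; open, the fingers measure 114 mm over their backs; the gripper's body (76 mm by 85 mm) begins 54 mm behind the grasp point. The pads swing forward as they close: fully open they stand 13 mm farther back than shut.
Start: joints at [64.017, 5.22, 70.514, -0, 104.267, -3.249], TCP at [0.232, 0.553, 0.405] pointing down, gripper open.
Joint ranges: [-164.24, 164.24], [-49.07, 125.15], [9.68, 141.18], [-86.29, 266.29], [3.28, 154.24], [-151.56, 151.56]. Speed limits (degrees/s): [147.25, 147.25, 172.46, 180, 180, 180].

INTERFACE

Orientations are given as [roll, pitch, yaw] about the fixed x, y, z axes, in that order (R = Rz(yaw) Ry(pitch) Rx(roll)).
In Python, from bench import status, vision, ticket gives the robot as it stands.
- The arm moves only by the tool step_arm, never from a script. Its argument "deltas" is text: rows parted by semicolons, each of 7 numbers parted by spaces: the finger opening in m, from 0 to 0.0854, then the shift along the tool's x, y, z in m, then the turn, a rotation vector about the tool's x, y, z in rad. A call has 1 to 20 rows; each row shifts and turns the pose as measured when the row begins, along the tool's axes as they then stand; what a row does not reach is not made up. A row lasts 1/10 s, in which the tool goes at most 50 mm and 8.59 degrees, less where a joint would pass 70% of its speed; a pose out of reach is approached as far as the arm can. A call is refused whole if a number of a shift passes 0.05 or a number of a turn 0.15, either way. A call with a gripper value outside its range is refused whole. The fingers move at their own pace and stop on an object; "squeeze" is the grip in N (left out, the last holds). Time passes only in rows, so rows that do not move let the fingers close. It gives the time, the measured TCP pose, the force and the opening at its end, in the units of the state.
- status.read_state(): the state, without advancing time (a new reading comes with each control period).
- vision.read_camera(name): name is "side" or "top" or "wrist"; returns a dict with "image" (480x640x3 uint8, blue, green, red), "mtx" (3x3 intrinsics, pixels), "origin" and "attitude" of the camera in the world. Camera axes: x right, y up, looking along -z (the intrinsics and any distortion apply to the point x, -y, -z); pixel columns grow to the right and rows downward; lengths in m; the calibration is good to about 2 mm. A picture is of the moment at which its call begins. There is no depth.
- ticket.finish_job(): hands the job in, once; it reports no verdict.
The state is a dict: "time_s": time; "qpos": joint angles; "dq": joint speeds; "effort": joint torques, N m; "ee_pos": TCP position; "orientation": TCP orientation; "ft_force": force on the tool from outside, world axes, zero at the start; "ft_torque": the same for the moment, N m; "width": finger opening in m.
Only numpy, scipy, OpenCV 4.12 (cv2) and the standard library are available. Lean on these libraries where they do the work, as an engineer would, in place of code of your own. Each camera call takes 0.05 s, during which the arm holds its last target.

## Working session

There is one attempt and no reset: what is moved stays moved. The work goes in short steps, Python scripts to look and compute and a tool call to move; the robot and the scene stay as the last step left them, time stands still between calls to the robot, and variables do not carry over. Pictures are saved under pics/ and viewed, and the job is handed in when it is done.

Besides the shell and the picture viewer there is one more tool, called after "Call:" by a JSON object that holds its "method" and its "body", one argument or row to a line. step_arm: Moves the arm, as the interface text tells. Its arguments: {"type":"object","properties":{"deltas":{"type":"string"},"squeeze":{"type":"number"}},"required":["deltas"]}

```bash
mkdir -p pics; ls
python3 - <<'E'
from bench import status, vision
import cv2
s=status.read_state(); print(s)
for n in ["side","top","wrist"]:
    r=vision.read_camera(n); cv2.imwrite(f"pics/{n}0.png",r["image"]); print(n,r["mtx"],r["origin"],r["attitude"],[k for k in r])
E
```

```text
pics
{'time_s': 0.0, 'qpos': array([ 6.40173651e+01,  5.26266447e+00,  7.05813786e+01, -9.90873118e-04,
        1.04266894e+02, -3.25026135e+00]), 'dq': array([-0.01961185,  0.00849119,  0.09556873,  0.03312332, -0.07288399,
        0.03792883]), 'effort': array([ 1.65163416e-03, -4.58742321e+01, -4.18018627e+01,  1.29787481e-04,
        1.20820140e-02, -9.39340850e-06]), 'ee_pos': array([0.23189959, 0.55343226, 0.40356012]), 'orientation': array([-1.79994669e+02,  1.10813584e-01,  6.72673883e+01]), 'ft_force': array([-0.43552415, -0.14479536,  0.26644335]), 'ft_torque': array([ 0.01971814, -0.02541402, -0.05180584]), 'width': 0.08516405078824796}
side [[463.77478053   0.         319.7360218 ]
 [  0.         463.77478053 238.26581683]
 [  0.           0.           1.        ]] [0.46929942 0.68423553 0.4995047 ] [  58.41508446    0.56612952 -176.35563765] ['image', 'mtx', 'origin', 'attitude']
top [[451.62554121   0.         320.22528501]
 [  0.         451.62554121 241.23965737]
 [  0.           0.           1.        ]] [0.46146448 0.02604963 1.04803861] [  4.34880542  -1.08510535 -88.47146477] ['image', 'mtx', 'origin', 'attitude']
wrist [[389.1971667    0.         319.87871113]
 [  0.         389.1971667  242.15168124]
 [  0.           0.           1.        ]] [0.15684628 0.58353365 0.37173321] [-18.49170373   0.09715113  67.2077034 ] ['image', 'mtx', 'origin', 'attitude']
```

View pics/top0.png

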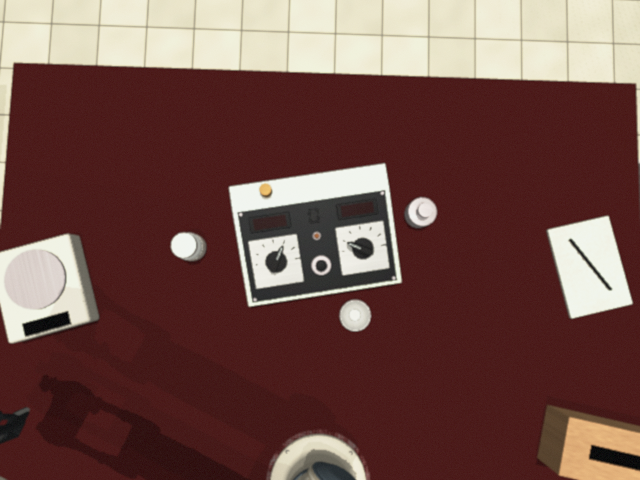

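View pics/side0.png

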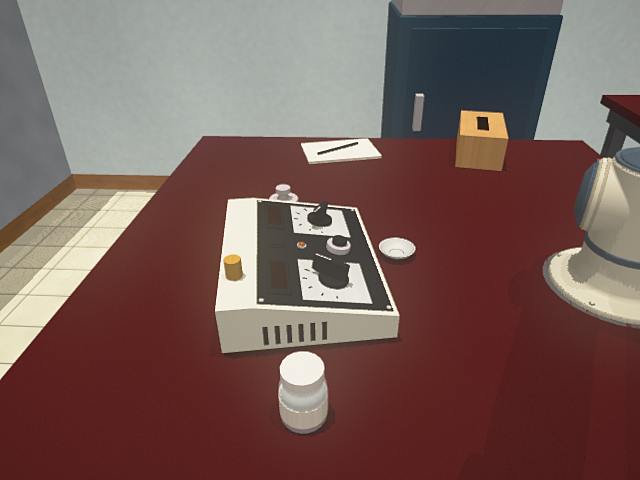

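The top view shows the console at columns 230–400, rows 165–305. The left dial is near (276,262) and the right dial near (363,248), with its pointer to the left. I'll zoom in and measure.

Run:
```python
import cv2
i=cv2.imread("pics/top0.png")[155:315,220:410]
cv2.imwrite("pics/topz.png",cv2.resize(i,None,fx=4,fy=3.75*4/3.75*0.9 if 0 else 3.75,interpolation=cv2.INTER_CUBIC))
i=cv2.imread("pics/side0.png")[180:350,205:415]
cv2.imwrite("pics/sidez.png",cv2.resize(i,None,fx=3.5,fy=3.5,interpolation=cv2.INTER_CUBIC))
```

```text
(no output)
```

View pics/topz.png

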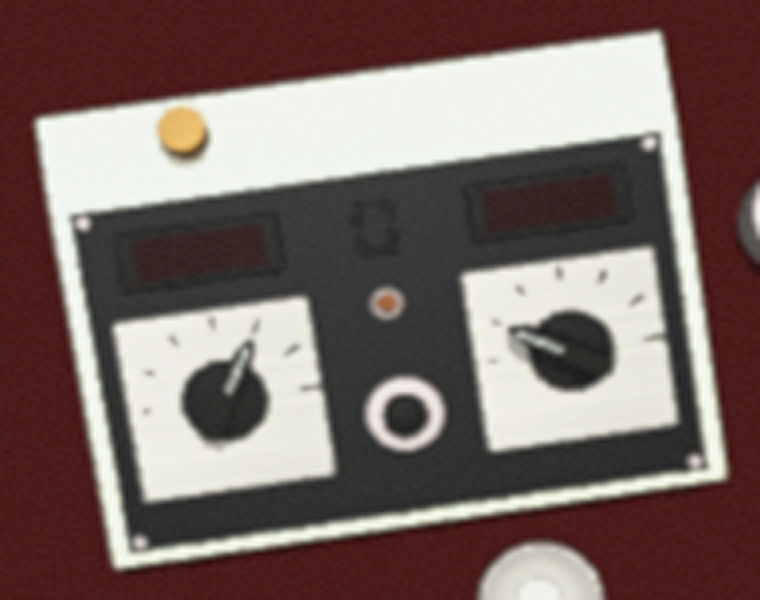

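View pics/sidez.png

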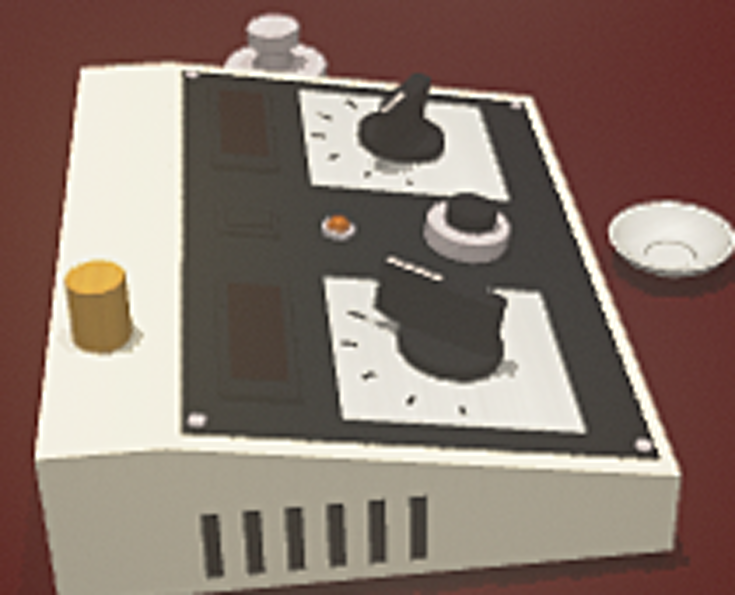

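```bash
cat > h.py <<'E'
import numpy as np, cv2
from scipy.spatial.transform import Rotation as R
def Rm(a): return R.from_euler('xyz',a,degrees=True).as_matrix()
def ray(r,uv):
    u=np.linalg.inv(r["mtx"])@[uv[0],uv[1],1]
    d=Rm(r["attitude"])@[u[0],-u[1],-u[2]]
    return np.array(r["origin"]),d/np.linalg.norm(d)
def onz(r,uv,z):
    o,d=ray(r,uv); return o+d*(z-o[2])/d[2]
def onplane(r,uv,p,n):
    o,d=ray(r,uv); return o+d*(np.dot(p-o,n)/np.dot(d,n))
def proj(r,P):
    c=Rm(r["attitude"]).T@(np.asarray(P)-r["origin"]); c=np.array([c[0],-c[1],-c[2]]); q=r["mtx"]@c; return q[:2]/q[2]
E
python3 - <<'E'
from h import *
from bench import vision
top=vision.read_camera("top"); side=vision.read_camera("side")
C=dict(TL=((228.75,186.5),.087),TR=((385,163.5),.087),BR=((401.75,282.5),.05),BL=((248.75,307),.05))
# refine with white mask hull
hsv=cv2.cvtColor(top["image"],cv2.COLOR_BGR2HSV)
m=((hsv[...,2]>130)&(hsv[...,1]<90)).astype(np.uint8)
m[:,:225]=0;m[:,406:]=0;m[:155]=0
cs,_=cv2.findContours(m,cv2.RETR_EXTERNAL,cv2.CHAIN_APPROX_NONE)
c=max(cs,key=cv2.contourArea); a=cv2.approxPolyDP(cv2.convexHull(c),5,True)[:,0]; print(a)
P={k:onz(top,uv,z) for k,(uv,z) in C.items()}
for k in P: print(k,P[k].round(4))
print("w",np.linalg.norm(P['TL']-P['TR']),np.linalg.norm(P['BL']-P['BR']),"d",np.linalg.norm((P['TL']-P['BL'])[:2]),np.linalg.norm((P['TR']-P['BR'])[:2]))
cen=sum(P.values())/4; 
yv=(P['TL']-P['TR']+P['BL']-P['BR'])[:2]; xv=(P['TL']-P['BL']+P['TR']-P['BR'])[:2]
print("yaw",np.degrees(np.arctan2(xv[1],xv[0])),np.degrees(np.arctan2(-yv[0],yv[1])),cen)
# side view corners (sidez scale 3.5 offset 205,180)
S=dict(TL=((38,458),.087),TR=((80,68),.087),BR=((532,97),.05),BL=((680,474),.05))
for k,(uv,z) in S.items(): print("side",k,onz(side,(205+uv[0]/3.5,180+uv[1]/3.5),z).round(4))
E
```

```text
[[384 163]
 [401 282]
 [249 306]
 [229 186]]
TL [0.6473 0.2092 0.087 ]
TR [ 0.708  -0.1261  0.087 ]
BR [ 0.4515 -0.1733  0.05  ]
BL [0.3894 0.1615 0.05  ]
w 0.34080267913058765 0.3405632603445337 d 0.2622875556632922 0.2607521381549193
yaw 10.44658921314796 10.393518875403535 [0.54904181 0.0178264  0.0685    ]
side TL [0.645  0.2095 0.087 ]
side TR [ 0.7066 -0.1226  0.087 ]
side BR [ 0.4508 -0.1692  0.05  ]
side BL [0.3911 0.163  0.05  ]
```

```bash
cat >> h.py <<'E'
yaw=np.radians(10.4); cc=np.array([0.5487,0.0187,0])
Rc=R.from_euler('z',yaw).as_matrix()
t=np.radians(10)
Rp=Rc@np.array([[np.cos(t),0,-np.sin(t)],[0,1,0],[np.sin(t),0,np.cos(t)]])  # panel axes columns
p0=cc+Rc@[-.13,0,.05]; n=Rp[:,2]
E
python3 - <<'E'
from h import *
from bench import vision
top=vision.read_camera("top"); side=vision.read_camera("side")
T=lambda u,v:(220+u/4,155+v/3.75)
S=lambda u,v:(205+u/3.5,180+v/3.5)
def loc(P): return ((P-p0)@Rp*1000).round(1)   # panel coords mm from front edge centre
for nm,f,r,cs in [("R",T,top,[(462,270),(655,247),(678,425),(488,452)]),("L",T,top,[(112,322),(306,297),(336,475),(142,501)]),
  ("Rs",S,side,[(299,90),(482,105),(509,198),(313,186)]),("Ls",S,side,[(324,278),(545,292),(585,432),(342,419)])]:
    q=[onplane(r,f(*c),p0+n*.002,n) for c in cs]; c=np.mean(q,0); print(nm,loc(c),c.round(4),[round(float(np.linalg.norm(q[i]-q[(i+1)%4])),4) for i in range(4)])
# button top 22mm, top view
for nm,f,r,u in [("btn",T,top,(405,414)),("btns",S,side,(472,208))]:
    q=onplane(r,f(*u),p0+n*.022,n); print(nm,loc(q),q.round(4))
# pointer line ends (34mm above plate)
for nm,u,v in [("Lptr",(230,392),(249,345)),("Rptr",(562,351),(517,330))]:
    a=onplane(top,T(*u),p0+n*.036,n);b=onplane(top,T(*v),p0+n*.036,n)
    d=(b-a)@Rp; print(nm,loc(a),loc(b),"angle",np.arctan2(d[0],d[1]))
for nm,u,v in [("Lptr_s",(440,278),(388,260)),("Rptr_s",(385,108),(405,92))]:
    a=onplane(side,S(*u),p0+n*.036,n);b=onplane(side,S(*v),p0+n*.036,n)
    d=(b-a)@Rp; print(nm,loc(a),loc(b),"angle",np.arctan2(d[0],d[1]))
E
```

```text
R [ 89.2 -96.2   2. ] [ 0.5242 -0.0836  0.0675] [0.1058, 0.1052, 0.1056, 0.1074]
L [89.3 94.5  2. ] [0.4899 0.104  0.0675] [0.1052, 0.1052, 0.1064, 0.1054]
Rs [ 87.9 -93.    2. ] [ 0.5224 -0.0807  0.0672] [0.1065, 0.1043, 0.1036, 0.1059]
Ls [88.8 96.8  2. ] [0.489  0.1062 0.0674] [0.1067, 0.1049, 0.1039, 0.1036]
btn [68.6 -0.6 22. ] [0.4837 0.0062 0.0836]
btns [67.8  4.8 22. ] [0.4819 0.0113 0.0834]
Lptr [97.3 88.4 36. ] [121.8  74.5  36. ] angle 2.087161696126214
Rptr [ 93.3 -87.2  36. ] [108.6 -65.4  36. ] angle 0.6140036187853462
Lptr_s [98.4 90.5 36. ] [120.2  79.2  36. ] angle 2.0530104653290806
Rptr_s [105.4 -65.6  36. ] [ 92.4 -86.1  36. ] angle -2.5753620736168523
```

The measurements agree across the two views. The console yaw is 10.4° and the right hub is near (0.523, -0.082, 0.067). The left pointer reads 2.09 rad (step 4) and the right 0.6 rad (step 1), so three clicks are needed. Next I'll write the planning helper.

```bash
cat >> h.py <<'E'
hub=p0+Rp@[.0887,-.0950,.002]
def e(th): return Rp@[np.sin(th),np.cos(th),0]
def tau(th): return Rp@[np.cos(th),-np.sin(th),0]
def Rt(th): return np.column_stack([e(th),tau(th),-n])
TIP=0.173
def tgt(th,r,b,h):  # tip centre: radius r along pointer, b behind axis line (neg tau), h above plate
    tip=hub+e(th)*r-tau(th)*b+n*h
    return tip+n*TIP, Rt(th)
def cur():
    from bench import status
    s=status.read_state(); return s,np.array(s["ee_pos"]),Rm(s["orientation"])
def delta(P,Rg):
    s,p,Rn=cur()
    d=Rn.T@(P-p); w=R.from_matrix(Rn.T@Rg).as_rotvec()
    tip=p+Rn[:,2]*TIP-hub
    print("t",round(s["time_s"],2),"F",np.round(s["ft_force"],1),"w",round(s["width"],4),"tip@hub mm",(Rp.T@tip*1000).round(1),"shift mm",(d*1000).round(1),"rot",w.round(3), "q",np.round(s["qpos"],0))
    return d,w
E
python3 - <<'E'
from h import *
P,Rg=tgt(.524,.033,.030,.070); print(P); delta(P,Rg)
E
```

```text
[ 0.46502363 -0.04893367  0.30503721]
t 0.35 F [ 0.1 -0.2  0. ] w 0.0855 tip@hub mm [-141.   678.1  191.5] shift mm [-465.4  447.8   99.6] rot [-0.149  0.092 -0.054] q [ 64.   5.  71.   0. 104.  -3.]
```

Call:
{"method": "step_arm", "body": {
  "deltas": "0 -0.029 0.028 0 0 0 0;0 -0.029 0.028 0 0 0 0;0 -0.029 0.028 0 0 0 0;0 -0.029 0.028 0 0 0 0;0 -0.029 0.028 0 0 0 0;0 -0.029 0.028 0 0 0 0;0 -0.029 0.028 0 0 0 0;0 -0.029 0.028 0 0 0 0;0 -0.029 0.028 0 0 0 0;0 -0.029 0.028 0 0 0 0;0 -0.029 0.028 0 0 0 0;0 -0.029 0.028 0 0 0 0;0 -0.029 0.028 0 0 0 0;0 -0.029 0.028 0 0 0 0;0 0 0 -0.075 0.046 -0.027;0 0 0 0 -0.075 0.046 -0.027;0 0 0 0 0 0 0",
  "squeeze": 20
}}

```text
$.deltas[14]: bad value
```

Call:
{"method": "step_arm", "body": {
  "deltas": "0 -0.029 0.028 0 0 0 0;0 -0.029 0.028 0 0 0 0;0 -0.029 0.028 0 0 0 0;0 -0.029 0.028 0 0 0 0;0 -0.029 0.028 0 0 0 0;0 -0.029 0.028 0 0 0 0;0 -0.029 0.028 0 0 0 0;0 -0.029 0.028 0 0 0 0;0 -0.029 0.028 0 0 0 0;0 -0.029 0.028 0 0 0 0;0 -0.029 0.028 0 0 0 0;0 -0.029 0.028 0 0 0 0;0 -0.029 0.028 0 0 0 0;0 -0.029 0.028 0 0 0 0;0 0 0 0 -0.075 0.046 -0.027;0 0 0 0 -0.075 0.046 -0.027;0 0 0 0 0 0 0",
  "squeeze": 20
}}

```text
time_s: 2.05
ee_pos: [0.4426, 0.0063, 0.4029]
orientation: [170.8, -5.0, 70.9]
ft_force: [-0.8, -0.5, 0.3]
width: 0.0
```

Run:
```python
from h import *
P,Rg=tgt(.524,.033,.030,.070); delta(P,Rg)
```

```text
t 2.05 F [-0.8 -0.5  0.3] w 0.0 tip@hub mm [ -2.8 101.3 168.5] shift mm [-53.3  23.7  98.7] rot [ 0.009 -0.002  0.003] q [ -5. -24.  97.   3.  97. -75.]
```

Call:
{"method": "step_arm", "body": {
  "deltas": "0 -0.013 0.006 0.024 0 0 0;0 -0.013 0.006 0.024 0 0 0;0 -0.013 0.006 0.024 0 0 0;0 -0.013 0.006 0.024 0.009 0 0;0 0 0 0 0 0 0"
}}

```text
time_s: 2.55
ee_pos: [0.4646, -0.0481, 0.307]
orientation: [171.6, -4.9, 70.9]
ft_force: [-0.9, 0.6, -0.6]
width: -0.0004
```

Run:
```python
from h import *
from bench import vision
P,Rg=tgt(.524,.033,.030,.016); delta(P,Rg)
s,p,Rn=cur(); 
for nme in ["top","side"]:
    r=vision.read_camera(nme); tip=proj(r,p+Rn[:,2]*TIP); print(nme,tip,proj(r,hub))
    im=r["image"].copy(); u,v=map(int,tip); u0=max(0,u-100);v0=max(0,v-75)
    z=cv2.resize(im[v0:v0+150,u0:u0+200],None,fx=4,fy=4,interpolation=cv2.INTER_CUBIC)
    cv2.circle(z,(int((tip[0]-u0)*4),int((tip[1]-v0)*4)),4,(0,0,255),-1)
    cv2.imwrite(f"pics/{nme}1.png",z)
```

```text
t 2.55 F [-0.9  0.6 -0.6] w -0.0004 tip@hub mm [-10.3  44.9  71.9] shift mm [-0.8  0.7 55.9] rot [-0.006  0.001  0.002] q [-11. -20. 104.   4.  87. -82.]
top [345.99610418 260.74186372] [362.24621541 248.35135969]
side [334.59438942 197.24821901] [319.13314181 220.14098185]
```

View pics/side1.png

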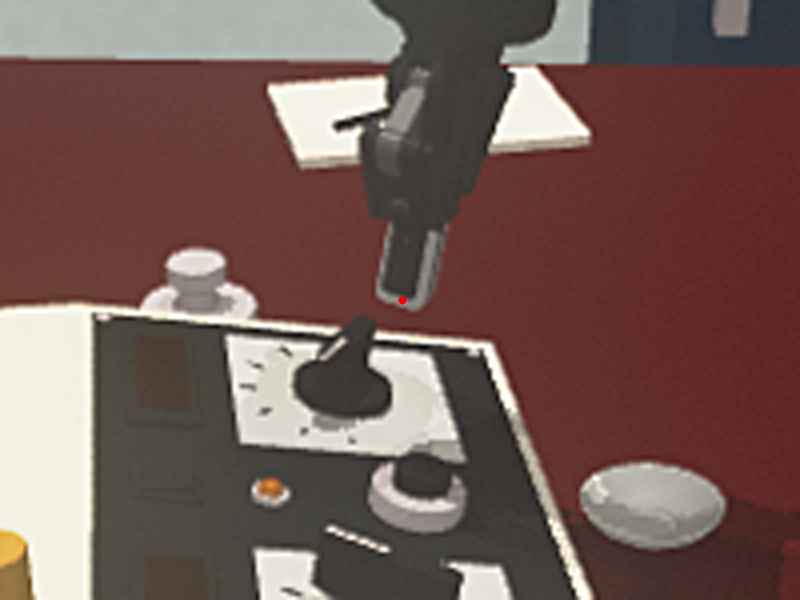

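View pics/top1.png

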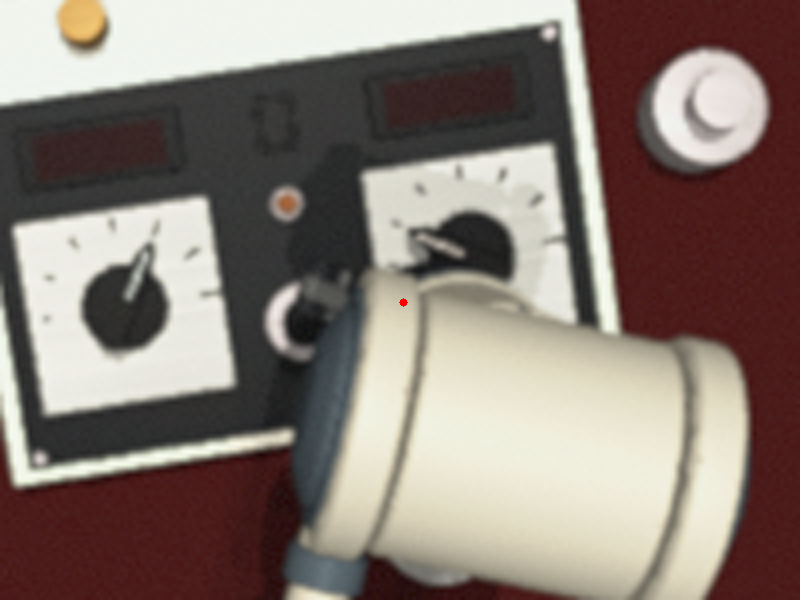

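The side view shows the closed fingertips at (402,300) in the crop, right at the projected tip. The fingers are in front of the handle, clear of the button. I'll descend 54 mm and come up to the flank.

Call:
{"method": "step_arm", "body": {
  "deltas": "0 0 0 0.014 0 0 0;0 0 0 0.014 0 0 0;0 0 0 0.014 0 0 0;0 0 0 0.012 0 0 0;0 0 0 0.001 0 0 0;0 0 0.004 0 0 0 0;0 0 0.004 0 0 0 0;0 0 0.002 0 0 0 0;0 0 0 0 0 0 0"
}}

```text
time_s: 3.55
ee_pos: [0.4862, -0.0465, 0.2591]
orientation: [170.9, -5.1, 71.2]
ft_force: [-0.0, 0.1, -0.3]
width: 0.0001
```

Run:
```python
from h import *
P,Rg=tgt(.524,.033,.0165,.016); delta(P,Rg)
```

```text
t 3.55 F [-0.   0.1 -0.3] w 0.0001 tip@hub mm [ 4.7 42.  21.1] shift mm [-5.2  1.5  5.1] rot [ 0.007 -0.003  0.007] q [-11. -16. 105.   4.  81. -82.]
```

Call:
{"method": "step_arm", "body": {
  "deltas": "0 -0.005 0 0.005 0 0 0;0 0 0.001 0 0 0 0;0 0 0.001 0 0 0 0;0 0 0.001 0 0 0 0;0 0 0.001 0 0 0 0"
}}

```text
time_s: 4.05
ee_pos: [0.4886, -0.0526, 0.2543]
orientation: [171.1, -5.1, 71.2]
ft_force: [-6.1, 2.2, 3.5]
width: -0.0001
```

Run:
```python
from h import *
P,Rg=tgt(.524,.033,.0165,.016); delta(P,Rg)
```

```text
t 4.05 F [-6.1  2.2  3.5] w -0.0001 tip@hub mm [ 4.7 35.9 16.1] shift mm [ 0.2 -2.   0.1] rot [ 0.003 -0.004  0.007] q [-11. -15. 105.   4.  80. -83.]
```

Contact made at about 6–7 N. Orbiting through the first click.

Call:
{"method": "step_arm", "body": {
  "deltas": "0 0.001 0.003 0 0 0 0.08;0 0.001 0.003 0 0 0 0.08;0 0.001 0.003 0 0 0 0.08;0 0.001 0.003 0 0 0 0.08;0 0 0 0 0 0 0"
}}

```text
time_s: 4.55
ee_pos: [0.5012, -0.054, 0.2569]
orientation: [173.3, -7.7, 52.3]
ft_force: [0.4, -0.6, -0.1]
width: -0.0001
```

Run:
```python
from h import *
for th in (.8,1.047): delta(*tgt(th,.033,.0165,.016))
from bench import vision
for nme in ["top","side"]:
    r=vision.read_camera(nme); u,v=proj(r,hub).astype(int)
    z=cv2.resize(r["image"][v-50:v+50,u-66:u+67],None,fx=6,fy=6,interpolation=cv2.INTER_CUBIC); cv2.imwrite(f"pics/{nme}2.png",z)
```

```text
t 4.55 F [ 0.4 -0.6 -0.1] w -0.0001 tip@hub mm [17.1 32.4 16.6] shift mm [-1.3 -4.8  0.6] rot [ 0.001 -0.005 -0.048] q [-11. -13. 103.   4.  80. -63.]
t 4.55 F [ 0.4 -0.6 -0.1] w -0.0001 tip@hub mm [17.1 32.4 16.6] shift mm [2.2 3.6 0.6] rot [ 0.001 -0.005  0.199] q [-11. -13. 103.   4.  80. -63.]
```

View pics/top2.png

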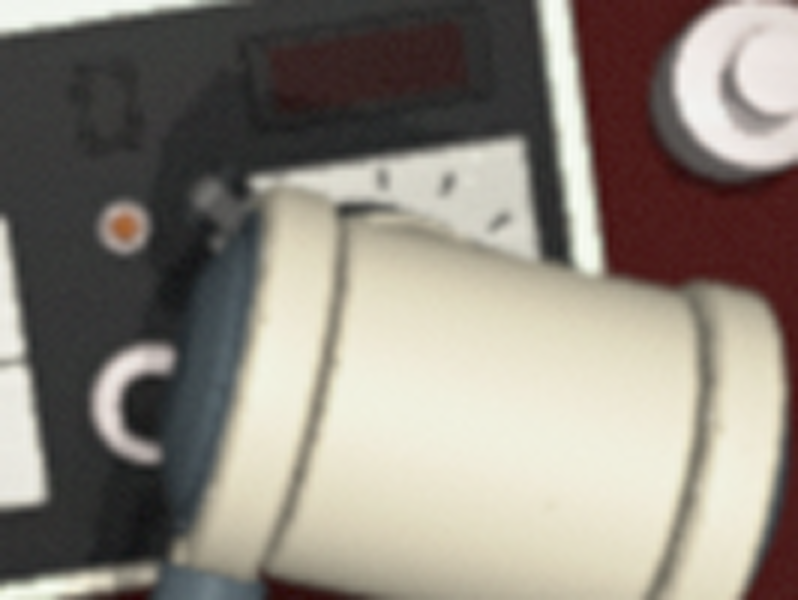

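View pics/side2.png

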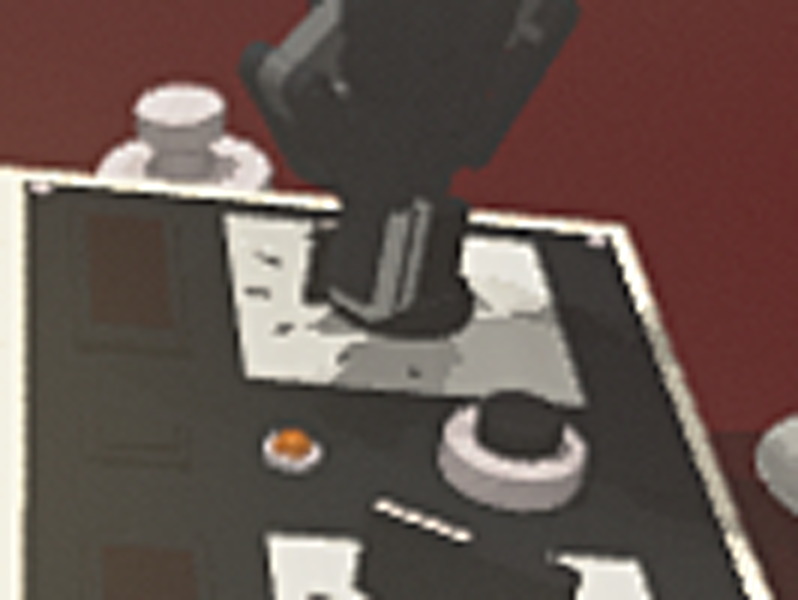

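The force dropped to zero, so the handle snapped ahead to the second step; the side view shows the fingertip just behind it. On to the next click.

Call:
{"method": "step_arm", "body": {
  "deltas": "0 0.001 0.002 0 0 0 0.1;0 0.001 0.002 0 0 0 0.1;0 0.001 0.002 0 0 0 0.05;0 0.001 0.003 0 0 0 0.08;0 0.001 0.003 0 0 0 0.08"
}}

```text
time_s: 5.15
ee_pos: [0.5114, -0.0585, 0.2585]
orientation: [177.2, -9.7, 28.5]
ft_force: [-2.0, 3.7, 1.1]
width: 0.0001
```

Run:
```python
from h import *
for th in (1.05,1.35): delta(*tgt(th,.033,.015,.016))
```

```text
t 5.15 F [-2.   3.7  1.1] w 0.0001 tip@hub mm [26.1 26.9 16.6] shift mm [-3.2 -4.8  0.6] rot [-0.005 -0.004 -0.209] q [-12. -11. 101.   4.  81. -40.]
t 5.15 F [-2.   3.7  1.1] w 0.0001 tip@hub mm [26.1 26.9 16.6] shift mm [1.8 4.8 0.5] rot [-0.006 -0.004  0.091] q [-12. -11. 101.   4.  81. -40.]
```

Call:
{"method": "step_arm", "body": {
  "deltas": "0 0.001 0.003 0 0 0 0.08;0 0.001 0.003 0 0 0 0.07;0 0.001 0.003 0 0 0 0.07;0 0 0 0 0 0 0"
}}

```text
time_s: 5.55
ee_pos: [0.5178, -0.0647, 0.2596]
orientation: [179.6, -10.2, 15.6]
ft_force: [0.7, -0.3, 0.1]
width: -0.0
```

Run:
```python
from h import *
for th in (1.35,1.571): delta(*tgt(th,.033,.015,.016))
```

```text
t 5.55 F [ 0.7 -0.3  0.1] w -0.0 tip@hub mm [31.5 20.1 16.8] shift mm [-1.8 -3.5  0.8] rot [-0.008 -0.004 -0.131] q [-12. -10. 100.   4.  81. -28.]
t 5.55 F [ 0.7 -0.3  0.1] w -0.0 tip@hub mm [31.5 20.1 16.8] shift mm [1.7 3.8 0.7] rot [-0.008 -0.004  0.09 ] q [-12. -10. 100.   4.  81. -28.]
```

Snapped to the third step. Now the last click, in smaller steps.

Call:
{"method": "step_arm", "body": {
  "deltas": "0 0.001 0.002 0 0 0 0.06;0 0.001 0.002 0 0 0 0.06;0 0.001 0.003 0 0 0 0.08;0 0.001 0.003 0 0 0 0.08"
}}

```text
time_s: 5.95
ee_pos: [0.5231, -0.0722, 0.2603]
orientation: [-177.4, -9.9, -0.3]
ft_force: [0.4, 4.3, 1.0]
width: -0.0002
```

Run:
```python
from h import *
for th in (1.571,1.87): delta(*tgt(th,.033,.015,.016))
```

```text
t 5.95 F [0.4 4.3 1. ] w -0.0002 tip@hub mm [35.7 12.5 16.8] shift mm [-2.7 -4.3  0.8] rot [-0.013 -0.003 -0.185] q [-13.  -9.  99.   5.  81. -13.]
t 5.95 F [0.4 4.3 1. ] w -0.0002 tip@hub mm [35.7 12.5 16.8] shift mm [2.1 5.3 0.7] rot [-0.014 -0.001  0.114] q [-13.  -9.  99.   5.  81. -13.]
```

Call:
{"method": "step_arm", "body": {
  "deltas": "0 0.001 0.003 0 0 0 0.08;0 0.001 0.003 0 0 0 0.07;0 0.001 0.003 0 0 0 0.07;0 0 0 0 0 0 0"
}}

```text
time_s: 6.35
ee_pos: [0.5257, -0.0796, 0.2607]
orientation: [-175.0, -9.2, -12.9]
ft_force: [-0.9, 0.2, 0.3]
width: 0.0002
```

Run:
```python
from h import *
for th in (1.87,2.094): delta(*tgt(th,.033,.015,.016))
```

```text
t 6.35 F [-0.9  0.2  0.3] w 0.0002 tip@hub mm [37.5  5.3 17. ] shift mm [-1.  -1.9  1. ] rot [-0.019 -0.002 -0.101] q [-14.  -8.  99.   5.  81.  -2.]
t 6.35 F [-0.9  0.2  0.3] w 0.0002 tip@hub mm [37.5  5.3 17. ] shift mm [2.3 5.5 0.9] rot [-0.019  0.     0.123] q [-14.  -8.  99.   5.  81.  -2.]
```

Call:
{"method": "step_arm", "body": {
  "deltas": "0 0 -0.008 0 0 0 0;0 0 -0.008 0 0 0 0;0 0 0 -0.02 0 0 0;0 0 0 -0.025 0 0 0;0 0 0 -0.03 0 0 0;0 0 0 -0.03 0 0 0;0 0 -0.02 -0.03 0 0 0;0 -0.02 -0.03 -0.02 0 0 0;0 -0.02 -0.03 0 0 0 0;0 0 0 0 0 0 0"
}}

```text
time_s: 7.35
ee_pos: [0.4765, 0.023, 0.4205]
orientation: [-175.1, -9.2, -11.6]
ft_force: [0.5, -0.4, -1.2]
width: -0.0003
```

Run:
```python
from h import *
delta(*tgt(2.094,.033,.015,.016))
from bench import vision
for nme in ["top","side","wrist"]:
    r=vision.read_camera(nme)
    z=r["image"]
    if nme!="wrist":
        u,v=proj(r,hub+Rp@[0,.06,0]).astype(int)
        z=cv2.resize(z[v-75:v+75,u-100:u+100],None,fx=4,fy=4,interpolation=cv2.INTER_CUBIC)
    cv2.imwrite(f"pics/{nme}3.png",z)
```

```text
t 7.35 F [ 0.5 -0.4 -1.2] w -0.0003 tip@hub mm [ 35.6 115.8 179.5] shift mm [ 44.5 110.4 161.1] rot [-0.021  0.003  0.145] q [ -3. -18.  91.   3.  97.   9.]
```

View pics/wrist3.png

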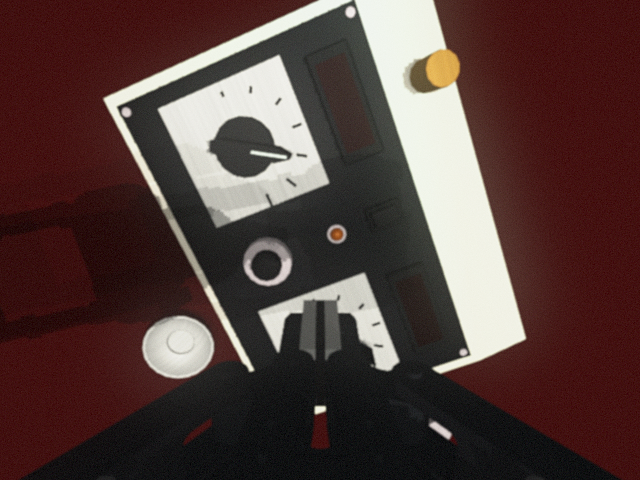

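View pics/top3.png

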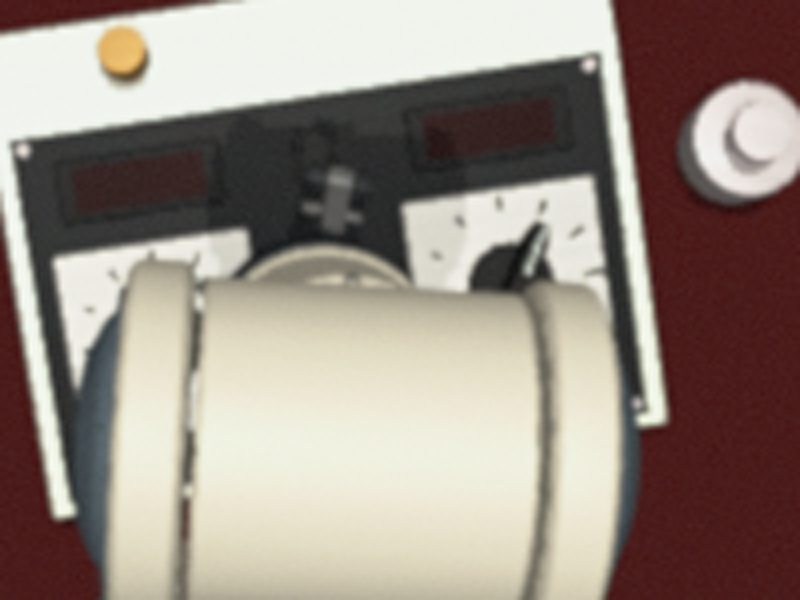

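View pics/side3.png

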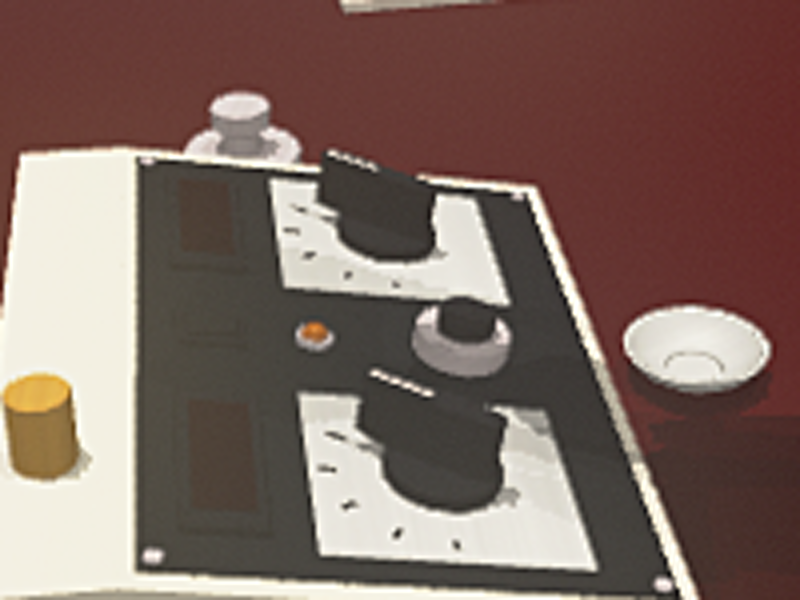

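The right pointer now lies on the fifth tick in all three views. In the side crop the two white lines run (327,153)–(375,167) and (372,373)–(432,393), which look parallel. I'll check the angle numerically and get the shift to the button.

Run:
```python
from h import *
from bench import vision
r=vision.read_camera("side"); u0,v0=proj(r,hub+Rp@[0,.06,0]).astype(int)-[100,75]
for nm,a,b in [("R",(375,167),(327,153)),("L",(432,393),(372,373))]:
    A,B=[onplane(r,(u0+c[0]/4,v0+c[1]/4),hub+n*.034,n) for c in (a,b)]; d=(B-A)@Rp; print(nm,np.arctan2(d[0],d[1]))
w=vision.read_camera("wrist")
A,B=[onplane(w,c,hub+n*.034,n) for c in ((252,153),(290,157))]; d=(B-A)@Rp; print("wrist R",np.arctan2(d[0],d[1]))
# button centre from wrist (black disk) & top0
btn=hub+Rp@[-.022,.095,.020]
q=onplane(w,(266,265),btn,n); print("btn by wrist",(Rp.T@(q-hub)*1000).round(1))
for h in (.010,): delta(btn+n*(TIP+h),Rt(2.0))
```

```text
R 1.9999770288459895
L 2.0324175878940913
wrist R 2.0580645397524897
btn by wrist [-19.6  94.8  20. ]
t 7.6 F [ 1.  -0.8  0.2] w -0.0002 tip@hub mm [ 35.3 111.5 177.2] shift mm [-47.1  36.4 146.7] rot [-0.018  0.005  0.045] q [ -3. -18.  91.   3.  97.   9.]
```

Both pointers match within measurement noise (R 2.00–2.06, L 2.03). Moving over the button.

Call:
{"method": "step_arm", "body": {
  "deltas": "0 -0.024 0.018 0.02 -0.018 0.005 0.045;0 -0.023 0.018 0.025 0 0 0;0 0 0 0.035 0 0 0;0 0 0 0.035 0 0 0;0 0 0 0.02 0 0 0;0 0 0 0 0 0 0"
}}

```text
time_s: 8.2
ee_pos: [0.4478, -0.0066, 0.2667]
orientation: [-176.0, -8.8, -15.1]
ft_force: [-0.7, -0.7, 0.6]
width: 0.0002
```

Run:
```python
from h import *
from bench import vision
btn=hub+Rp@[-.021,.095,.020]
delta(btn+n*TIP,Rt(2.0))
r=vision.read_camera("side");u,v=proj(r,btn).astype(int)
cv2.imwrite("pics/side4.png",cv2.resize(r["image"][v-50:v+50,u-66:u+67],None,fx=6,fy=6,interpolation=cv2.INTER_CUBIC))
```

```text
t 8.2 F [-0.7 -0.7  0.6] w 0.0002 tip@hub mm [-26.3  88.   33.8] shift mm [ 1.1 -7.9 13.8] rot [ 0.005  0.004 -0.009] q [ -6. -23. 110.   3.  84.   8.]
```

View pics/side4.png

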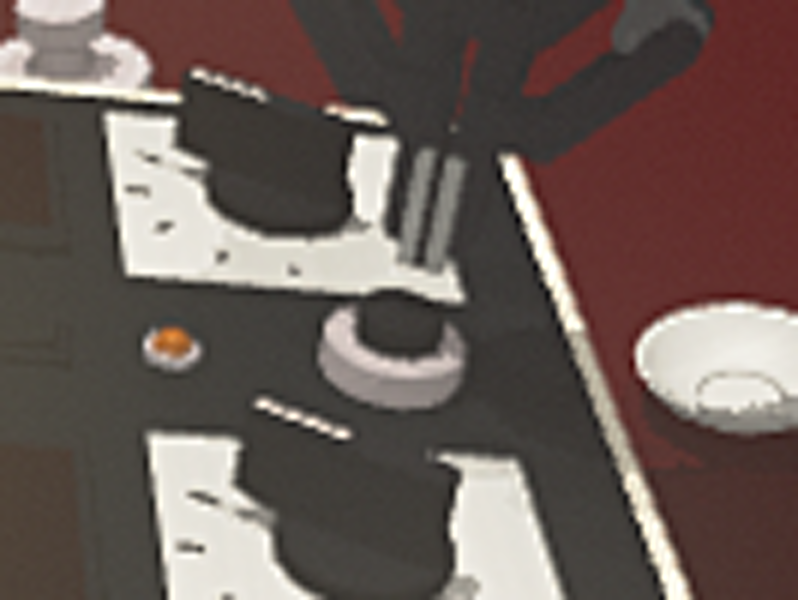

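The tip is about 14 mm above the button and 8 mm off to the right. I'll correct that, then press in small steps while watching the force.

Call:
{"method": "step_arm", "body": {
  "deltas": "0 0.001 -0.008 0 0 0 0;0 0 0 0.005 0 0 0;0 0 0 0.005 0 0 0;0 0 0 0.003 0 0 0;0 0 0 0 0 0 0"
}}

```text
time_s: 8.75
ee_pos: [0.4549, 0.0012, 0.2605]
orientation: [-175.9, -9.3, -15.1]
ft_force: [0.5, -0.4, 0.2]
width: 0.0001
```

Run:
```python
from h import *
btn=hub+Rp@[-.021,.095,.020]
delta(btn+n*TIP,Rt(2.0))
```

```text
t 8.75 F [ 0.5 -0.4  0.2] w 0.0001 tip@hub mm [-17.6  93.8  26.3] shift mm [-2.8  1.   6.3] rot [ 0.003 -0.005 -0.01 ] q [ -5. -22. 110.   2.  82.  10.]
```

Call:
{"method": "step_arm", "body": {
  "deltas": "0 -0.003 0 0.003 0 0 0;0 0 0 0.004 0 0 0;0 0 0 0.003 0 0 0;0 0 0 0.003 0 0 0;0 0 0 0.002 0 0 0"
}}

```text
time_s: 9.25
ee_pos: [0.4544, 0.0025, 0.2488]
orientation: [-175.9, -9.4, -15.1]
ft_force: [-14.6, 0.2, 20.7]
width: -0.0002
```

Run:
```python
from h import *
btn=hub+Rp@[-.021,.095,.020]
delta(btn+n*TIP,Rt(2.0))
```

```text
t 9.25 F [-14.6   0.2  20.7] w -0.0002 tip@hub mm [-19.6  95.   14.8] shift mm [-0.   1.2 -5.2] rot [ 0.003 -0.007 -0.009] q [ -5. -21. 111.   2.  81.  10.]
```

25 N reaction at about 5.2 mm nominal travel, well above the 5 N spring, so it looks bottomed. I'll hold briefly and check by eye.

Call:
{"method": "step_arm", "body": {
  "deltas": "0 0 0 0.0005 0 0 0;0 0 0 0 0 0 0"
}}

```text
time_s: 9.45
ee_pos: [0.4541, 0.0025, 0.2499]
orientation: [-175.9, -9.4, -15.1]
ft_force: [-2.6, -0.2, 3.0]
width: 0.0001
```

Run:
```python
from h import *
from bench import vision
btn=hub+Rp@[-.021,.095,.020]
delta(btn+n*TIP,Rt(2.0))
r=vision.read_camera("side");u,v=proj(r,btn).astype(int)
cv2.imwrite("pics/side5.png",cv2.resize(r["image"][v-50:v+50,u-66:u+67],None,fx=6,fy=6,interpolation=cv2.INTER_CUBIC))
```

```text
t 9.45 F [-2.6 -0.2  3. ] w 0.0001 tip@hub mm [-19.6  95.1  16. ] shift mm [-0.   1.3 -4. ] rot [ 0.003 -0.007 -0.009] q [ -5. -21. 111.   2.  81.  10.]
```

View pics/side5.png

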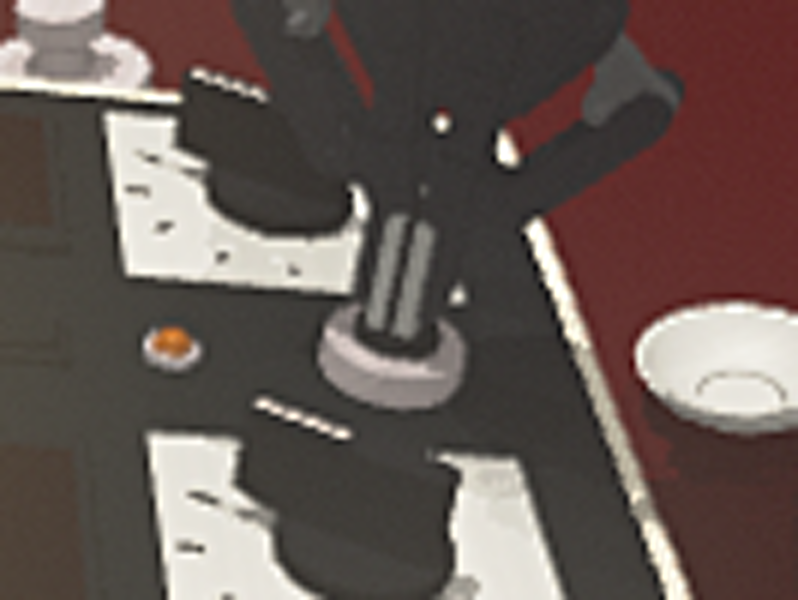

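The fingertip is centred on the button face, seen at (400,335) with the collar clear. The arm eased back about 1 mm on the hold, so I'll press again and keep it bottomed for several rows.

Call:
{"method": "step_arm", "body": {
  "deltas": "0 0 0 0.002 0 0 0;0 0 0 0.001 0 0 0;0 0 0 0.001 0 0 0;0 0 0 0.001 0 0 0"
}}

```text
time_s: 9.9
ee_pos: [0.4545, 0.0026, 0.249]
orientation: [-175.9, -9.5, -15.1]
ft_force: [-8.8, 0.6, 10.7]
width: -0.0002
```

Run:
```python
from h import *
btn=hub+Rp@[-.021,.095,.020]
delta(btn+n*TIP,Rt(2.0))
```

```text
t 9.9 F [-8.8  0.6 10.7] w -0.0002 tip@hub mm [-19.4  95.   15. ] shift mm [-0.2  1.4 -5. ] rot [ 0.004 -0.007 -0.009] q [ -5. -21. 111.   2.  81.  10.]
```

Call:
{"method": "step_arm", "body": {
  "deltas": "0 0 0 0.002 0 0 0;0 0 0 0.002 0 0 0"
}}

```text
time_s: 10.1
ee_pos: [0.4547, 0.0026, 0.2489]
orientation: [-176.0, -9.4, -15.0]
ft_force: [-14.4, -0.0, 17.7]
width: -0.0002
```

Run:
```python
from h import *
btn=hub+Rp@[-.021,.095,.020]
delta(btn+n*TIP,Rt(2.0))
```

```text
t 10.1 F [-14.4  -0.   17.7] w -0.0002 tip@hub mm [-19.3  95.   14.9] shift mm [-0.3  1.5 -5.1] rot [ 0.004 -0.007 -0.008] q [ -5. -21. 111.   2.  81.  10.]
```

The tip stays at 14.9–15.0 mm while the force goes from 14 to 23 N, so it is on the hard stop. Retracting straight up.

Call:
{"method": "step_arm", "body": {
  "deltas": "0 0 0 -0.006 0 0 0;0 0 0 -0.01 0 0 0;0 0 0 -0.03 0 0 0;0 0 0 -0.04 0 0 0;0 0 0 -0.04 0 0 0;0 0 0 -0.04 0 0 0;0 -0.04 0 0 0 0 0;0 -0.04 0 0 0 0 0;0 0 0 0 0 0 0;0 0 0 0 0 0 0"
}}

```text
time_s: 11.1
ee_pos: [0.3468, 0.0189, 0.4046]
orientation: [-175.9, -9.5, -15.1]
ft_force: [0.6, -0.3, -0.9]
width: 0.0001
```

Run:
```python
from h import *
from bench import vision
btn=hub+Rp@[-.021,.095,.020]
delta(btn+n*TIP,Rt(2.0))
for nm in ("side","top"):
    r=vision.read_camera(nm);u,v=proj(r,btn).astype(int)
    if nm=="side": cv2.imwrite("pics/side6.png",cv2.resize(r["image"][v-75:v+75,u-100:u+100],None,fx=4,fy=4,interpolation=cv2.INTER_CUBIC))
    cv2.imwrite(f"pics/{nm}6f.png",r["image"])
    a=cv2.imread(f"pics/{nm}0.png"); d=cv2.absdiff(a,r["image"]).max(2)
    o,d0=ray(r,(0,0))
    for k,b in dict(jar_side=(275,350,332,435),dish_side=(376,235,418,265),die_side=(220,250,246,282),weight_side=(268,180,300,203)).items() if nm=="side" else dict(jar=(168,228,210,265),weight=(404,195,440,230),die=(256,180,275,200)).items():
        x0,y0,x1,y1=b; print(nm,k,"mean diff",d[y0:y1,x0:x1].mean().round(1))
```

```text
t 11.1 F [ 0.6 -0.3 -0.9] w 0.0001 tip@hub mm [-93.5 130.5 186.1] shift mm [ 80.8   1.4 166.8] rot [ 0.004 -0.009 -0.009] q [ -4. -40. 107.   2. 102.  12.]
side jar_side mean diff 1.3
side dish_side mean diff 2.2
side die_side mean diff 1.1
side weight_side mean diff 1.5
top jar mean diff 2.5
top weight mean diff 2.4
top die mean diff 2.1
```

View pics/side6.png

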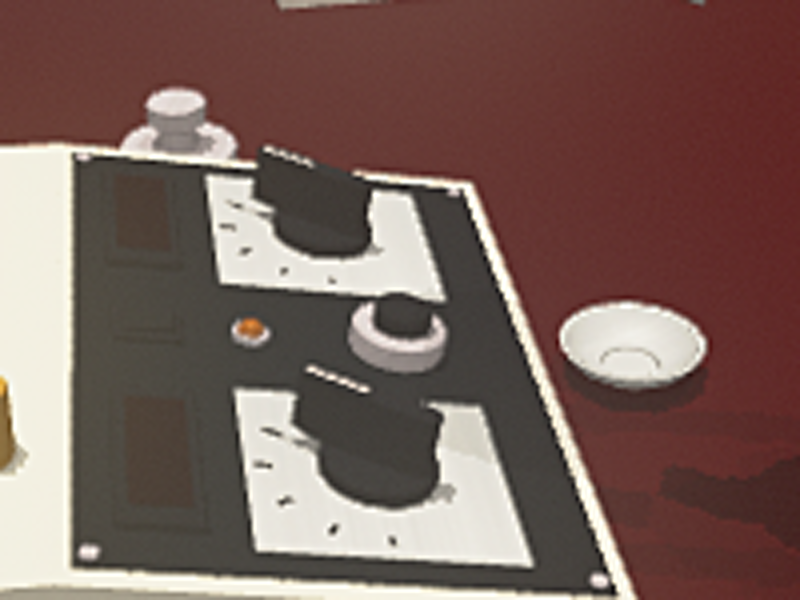

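View pics/top6f.png

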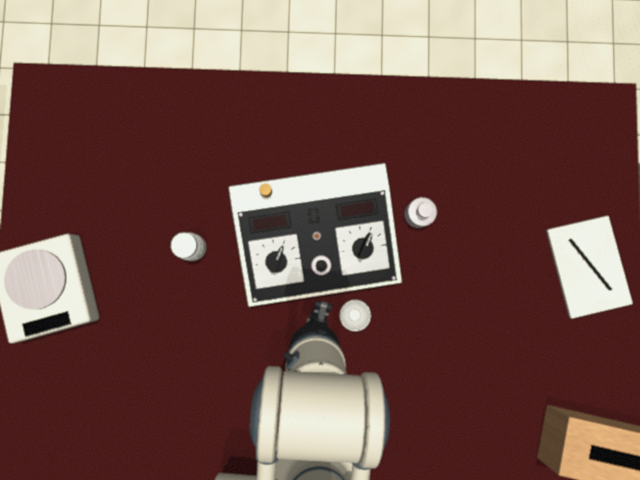

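Both pointers are parallel in the top view, (276,262)→(283,248) and (363,248)→(370,234). The button is out again at (405,315) in the side crop, the bystanders have not moved, and the arm is clear. Handing in.

```bash
python3 -c "
from bench import ticket
print(ticket.finish_job())"
```

```text
the job is handed in; nothing more can be done
None
```

I turned the right selector three clicks clockwise to match the left one, then pressed the heat button and let it come back out. The job is handed in at about 11 s on the robot's clock; no verdict was reported.

- **Selector:** I pushed one flank of the handle with the closed fingertips, from step 1 (0.52 rad) to step 4 (2.09 rad). At each click the contact force rose and then dropped to zero as it snapped on. After the last click the images gave 2.00–2.06 rad for the right pointer and 2.03 rad for the left.
- **Button:** I pressed twice in one visit. The first press read about 25 N, but the arm eased back about 1 mm on the hold, so I pressed again. The fingertip then stayed at the same depth while the force rose from 14 to 23 N, against a 5 N spring, so I take it to have been fully in.
- **Disagreements:** The depth I measured at that stop was only about 5.1 mm of the 6 mm travel. That is within the 2 mm calibration error, and I judged the press complete by the hard stop. There was also an unplanned sideways force of up to about 15 N at the fingertip during the press.
- **Last checks:** After I retracted, the images show the pointers parallel and the button out. Jar, weight, dish and die match their starting images, and the arm stood clear with no contact force.

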